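Clear the brush off the sprung organiser lid and hold the lid at the pointer

ROBOT

A 6-joint arm with a two-finger parallel gripper is mounted at the origin on the work surface. World frame = base frame: x ahead of the robot, y to its left, z up, the work surface at z = 0. Lengths are in m, angles in degrees, forces in N, time in s.
With the tool pointing down it reaches from about 0.375 to 0.9 m from the base axis. Payload 3.1 kg.
Tool frame: the origin (TCP) lies between the finger pads; the fingertips stand 11 mm ahead of it and the grasp point (between the pads) lies 8 mm behind it; x points along the fingers, y is the direction in which the jaws open and shut, and the axes are right-handed (so a half turn about x gives the same grasp; the last joint's range is limited). The gripper opens to 87 mm and grips with 3 to 60 N. Pads are 19 mm wide; open, the fingers measure 117 mm over their backs; the gripper's body (75 mm by 190 mm) begins 51 mm behind the grasp point.
Start: joints at [55.548, 30.224, 82.088, -0, 67.689, -10.227], TCP at [0.256, 0.57, 0.234] pointing down, gripper open.
Joint ranges: [-176.69, 176.69], [-43.24, 126.21], [12.49, 139.97], [-82, 262], [0, 151.66], [-163.58, 163.58]. Speed limits (degrees/s): [159.86, 159.86, 180, 180, 180, 180].

INTERFACE

Orientations are given as a 3x3 rotation matrix whose columns are the frame's x, y, z axes.
In Python, from rig import bot gives the robot as it stands.
- The arm moves only by the shell command python3 -m inch 'ROWS' [OPENING]. ROWS is a JSON object of lists of equal length, an entry for each row: "dp": the shift along the tool's x, y, z in mm, a list of three; "yaw": the turn about the tool's x in degrees. In form: {"dp": [[tx, ty, tz], ...], "yaw": [yaw, ...]}. A call has 1 to 20 rows; each row shifts and turns the commanded pose from where the row before left it, along the tool's axes as they then stand; what a row does not reach is not made up. A row lasts 1/12 s, in which the tool goes at most 41.7 mm and 7.16 degrees, less where a joint would pass 70% of its speed; a pose out of reach is approached as far as the arm can. A call is refused whole if a number of a shift passes 41.7 or a number of a turn 7.16, either way. A call with a gripper value outside its range is refused whole. OPENING is the finger opening in mm, from 0 to 87, set as the call begins (- or left out, the last holds). The fingers move at their own pace and stop on an object; the grip force is fixed at half the most. Time passes only in rows, so rows that do not move let the fingers close. It gives the time, the measured TCP pose, the force and the opening at its end, in the units of the state.
- bot.read_state(): the state, without advancing time (a new reading comes with each control period).
- bot.capture(name): name is "side" or "top"; returns a dict with "color" (420x560x3 uint8, red, green, blue), "intrinsics" (3x3 intrinsics, pixels), "pose" (4x4, takes a point from camera to world coordinates). Camera axes: x right, y down, z forward; pixel columns grow to the right and rows downward; lengths in m; the calibration is good to about 2 mm. A picture is of the moment at which its call begins. There is no depth.
- bot.hand_in(): hands the job in, once; it reports no verdict.
The state is a dict: "time_s": time; "joint_positions": joint angles; "qvel": joint speeds; "tau": joint torques, N m; "position": TCP position; "tcp_rot": TCP orientation; "force": force on the tool from outside, world axes, zero at the start; "moment": the same for the moment, N m; "opening": opening from 0.0 (shut) to 1.0 (fully open).
Only numpy, scipy, OpenCV 4.12 (cv2) and the standard library are available. Lean on these libraries where they do the work, as an engineer would, in place of code of your own. Each camera call takes 0.05 s, during which the arm holds its last target.

TASK

The brush is in the way on the organiser's sprung lid: hang it by its arched handle on the blue hook and let go of it. Then raise the lid by its T-handle until it is level with the red pointer at its side, and finish while still holding it there, because it snaps shut if released. Do not shift the pointer, flip the light switch or disturb the other things.

Things in the scene. Friction and masses are not known exactly. Their poses are not given: they have to be found in the camera images.
- organiser: Clear acrylic box, 200 (x) x 220 (y) x 80 mm high, walls 4 mm, fixed to the liner. Origin: centre of its underside; z up; its hinge side is +x, its front -x. A thin white arc (radius 205 mm about the hinge line) stands on its -y side, at y = -135 mm, its top 202 mm above the liner.
- lid (a joint): Angle of the sprung lid in rad: 0 shut (flat), growing as the front edge rises, up to 1.4. The hinge runs along the organiser's y axis. A spring shuts it always: about 4 N upward at the T-handle starts it, about 9 N holds it at 0.6 rad. The clear lid is 212 x 220 x 6 mm with black edges, its top 86 mm above the liner when shut.
- lid_hinge (a point): Point of the lid on the hinge line, in the middle of its width, 83 mm above the liner. Its axes turn with the lid: x lies in the lid, away from its front edge; y along the hinge.
- lid_bar (a point): Centre of the lid's black T-handle: a round bar 14 mm thick and 40 mm long, parallel to the hinge, on a 10 mm post in its middle. In the axes of lid_hinge it lies at x = -175, z = +35 mm: 32 mm above the lid's top. Pinched by its two ends, it can turn between the finger pads as the lid rises.
- pointer (a joint): Angle of the red pointer in rad, measured like the lid's: the lid is level with the pointer when both joints read the same. 0.30 to 0.58 at the start; stiff, it stays where it is.
- pointer_tip (a point): Tip of the red pointer: a bar 6 mm wide and 8 mm thick that runs 205 mm from the hinge line towards the front, beside the lid at y = -125 mm of the organiser, with a 30 x 12 x 12 mm head. Its x axis points from the tip back to the hinge line.
- brush: Loose yellow plastic hand brush, about 0.13 kg, lying bristles down on the lid behind the T-handle. Origin: centre of the bristles' underside; z up, y along its length. Body 52 (x) x 135 (y) mm, top 42 mm above the origin. The arched handle is a round bar 12 mm thick in the plane x = 0: its centre line is at z = 104 mm at y = 0, falls straight to z = 94 mm at y = +-50 mm, then goes down to the body at y = +-58 mm. The opening under the arch is 56 mm high at the middle.
- brush_handle (a point): Centre line of the arched handle at its middle, 104 mm above the brush's origin; axes as the brush's.
- hook: Blue-painted steel hook stand, fixed. Origin: on the liner under the middle of the prong; the prong points along its -x. Upright post (radius 6 mm, up to 190 mm) at x = +50 mm; base plate 110 x 100 x 12 mm, from x = 0 to +110 mm.
- hook_seat (a point): Middle of the hook's level prong (its centre line), 190 mm above the liner, axes as the hook's. The prong is 8 mm thick and runs along x from the post at x = +50 to x = -30 mm, where it turns up; the end's top lies 20 mm above the prong's centre line at x = -35 mm.
- canister: Closed white ceramic canister, 100 mm wide, 130 mm high; bystander. Origin under its centre.
- tub: White tub with a blue cap, 76 mm wide, 100 mm high; bystander. Origin under its centre.
- tin: Tin, 66 mm wide, 110 mm high; bystander. Origin under its centre.
- spanner: Steel spanner, 200 mm long, lying flat; bystander. Origin under its middle, x along it.
- cleaner: Green bottle with a red cap, 68 mm wide, 220 mm high; bystander. Origin under its centre.
- carton: Cardboard carton 100 x 70 x 90 mm; bystander. Origin under its centre.
- switch (a joint): Black toggle of the cupboard light on a white block at the robot's right: 0 leaning to the robot, 1.0 leaning away; leave it alone.
Mind the look-alikes: they are no part of the job. What is shaped like the brush but green or turquoise is not meant.

How it is judged:
By the outcome, as a careful person would: the job done as asked, in the order asked, and still so for the second after the job is handed in, while the arm keeps its last pose, push and grip.
It also fails if it takes over 59 s, if anything falls off the work surface, if the arm or the gripper's body presses on something with over 40 N, if the wrist force passes 120 N, or if a joint passes its speed limit or range.

## Working session

There is one attempt and no reset: what is moved stays moved. The work goes in short steps, Python scripts to look and compute and a shell command to move; the robot and the scene stay as the last step left them, time stands still between calls to the robot, and variables do not carry over. Pictures are saved under pics/ and viewed, and the job is handed in when it is done.

```bash
mkdir -p pics; ls; python3 - <<'E'
from rig import bot
import cv2,json,numpy as np
s=bot.read_state(); print({k:np.round(v,3).tolist() for k,v in s.items()})
for n in("side","top"):
    c=bot.capture(n); cv2.imwrite(f"pics/{n}0.png",c["color"][:,:,::-1]); np.savez(f"{n}0.npz",**c)
    print(n,np.round(c["intrinsics"],1).tolist(),np.round(c["pose"],3).tolist())
E
```

```text
pics
{'time_s': 0.0, 'joint_positions': [55.547, 30.278, 82.157, -0.0, 67.688, -10.226], 'qvel': [0.062, -0.023, -0.062, 0.061, 0.098, 0.025], 'tau': [0.001, -44.005, -17.659, 0.063, 0.058, -0.0], 'position': [0.256, 0.569, 0.233], 'tcp_rot': [[-0.001, 0.41, 0.912], [-0.002, 0.912, -0.41], [-1.0, -0.002, -0.0]], 'force': [0.596, -0.321, 0.153], 'moment': [0.036, 0.007, -0.001], 'opening': 1.002}
side [[450.6, 0.0, 273.5], [0.0, 450.6, 216.6], [0.0, 0.0, 1.0]] [[0.993, -0.089, 0.077, 0.447], [-0.118, -0.709, 0.696, -0.85], [-0.007, -0.7, -0.714, 1.022], [0.0, 0.0, 0.0, 1.0]]
top [[440.1, 0.0, 281.9], [0.0, 440.1, 211.8], [0.0, 0.0, 1.0]] [[0.007, -0.987, 0.161, 0.351], [-1.0, -0.006, 0.01, 0.026], [-0.009, -0.161, -0.987, 1.351], [0.0, 0.0, 0.0, 1.0]]
```

View pics/side0.png

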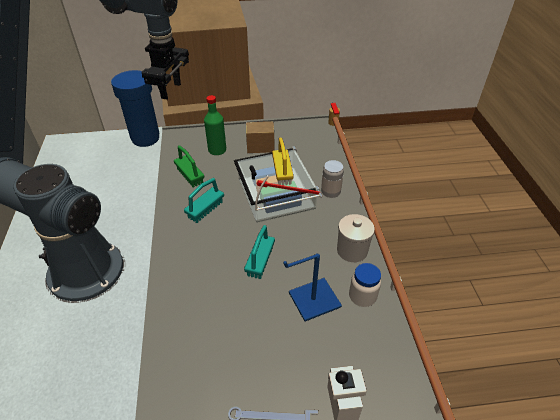

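View pics/top0.png

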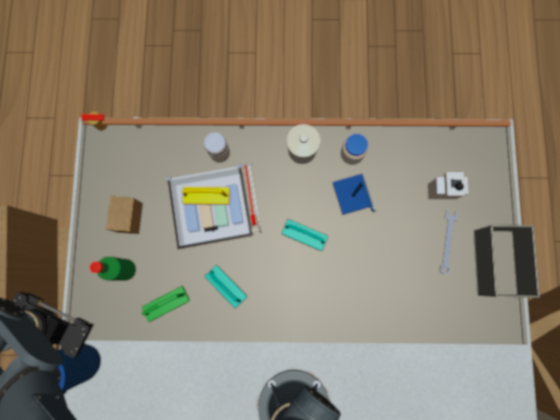

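The yellow brush (side ~(284,160), top ~(206,195)) sits on the lid. The look-alikes are the green one (top (165,303)) and the turquoise ones (top (226,286) and (305,235)). Only the yellow one, on the organiser, fits. I'll enlarge it to confirm.

```bash
python3 - <<'E'
import cv2,numpy as np
s=cv2.imread("pics/side0.png");t=cv2.imread("pics/top0.png")
a=cv2.resize(s[120:230,220:350],(780,660-0))[:600]
cv2.imwrite("pics/c1.png",cv2.resize(s[130:230,225:335],(660,600),interpolation=cv2.INTER_CUBIC))
cv2.imwrite("pics/c2.png",cv2.resize(t[155:255,160:270],(660,600),interpolation=cv2.INTER_CUBIC))
b=np.hstack([cv2.resize(s[240:325,275:350],(375,425),interpolation=cv2.INTER_CUBIC),cv2.resize(t[165:225,320:390],(420,360),interpolation=cv2.INTER_CUBIC)[:360].copy() if 0 else cv2.resize(t[160:228,322:390],(425,425),interpolation=cv2.INTER_CUBIC)])
cv2.imwrite("pics/c3.png",b)
E
```

```text
(no output)
```

View pics/c1.png

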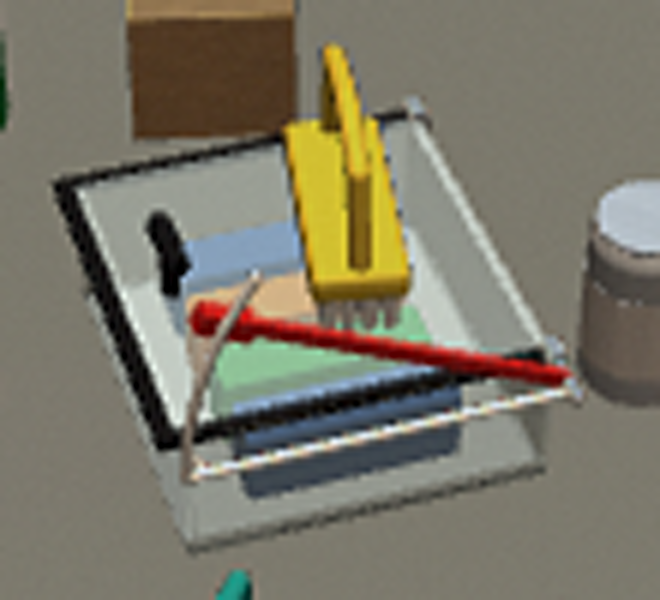

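View pics/c2.png

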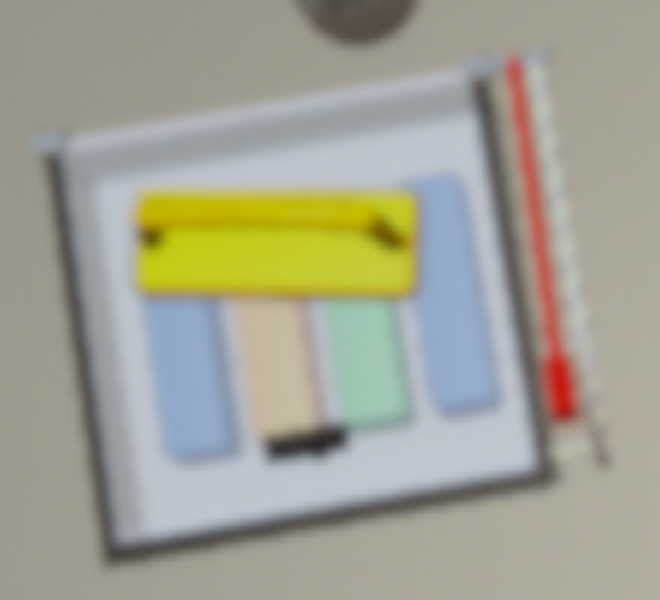

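View pics/c3.png

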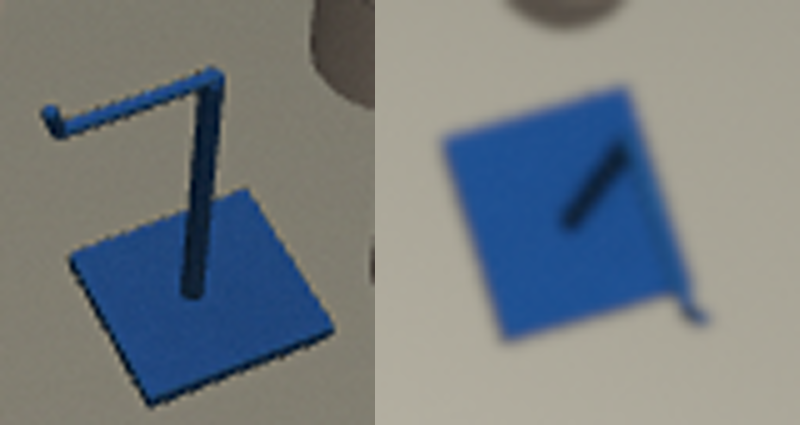

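The crops confirm the target is the yellow brush lying on the organiser lid behind the black T-handle (side crop handle (345,110)). The blue hook's prong runs from the post at side crop (212,75) to the turned-up end at (50,112). Next I'll measure them.

```bash
cat > h.py <<'E'
import cv2,numpy as np
from scipy.optimize import least_squares
C={n:dict(np.load(f"{n}0.npz")) for n in("side","top")}
def ray(n,u,v):
    c=C[n];d=c["pose"][:3,:3]@np.linalg.solve(c["intrinsics"],[u,v,1.]);return c["pose"][:3,3],d/np.linalg.norm(d)
def onz(n,u,v,z):
    o,d=ray(n,u,v);return o+d*(z-o[2])/d[2]
def onplane(n,u,v,p,nrm):
    o,d=ray(n,u,v);return o+d*((p-o)@nrm)/(d@nrm)
def proj(n,P):
    c=C[n];q=np.linalg.inv(c["pose"])@np.append(P,1);q=c["intrinsics"]@q[:3];return q[:2]/q[2]
def tri(us,ut):
    o1,d1=ray("side",*us);o2,d2=ray("top",*ut)
    A=np.c_[d1,-d2];t=np.linalg.lstsq(A,o2-o1,rcond=None)[0]
    a=o1+d1*t[0];b=o2+d2*t[1];return (a+b)/2,np.linalg.norm(a-b)
def c1(u,v):return((u+.5)/6-.5+225,(v+.5)/6-.5+130)
def c2(u,v):return((u+.5)/6-.5+160,(v+.5)/6-.5+155)
def c3(u,v):return((u+.5)/5-.5+275,(v+.5)/5-.5+240)
def c4(u,v):return((u-375+.5)/6.25-.5+322,(v+.5)/6.25-.5+160)
E
python3 - <<'E'
from h import *
np.set_printoptions(precision=4,suppress=True)
P=lambda l,x:print(l,x[0],"gap %.4f"%x[1])
print("lid front corners z.083"); 
print(" side",onz("side",*c1(60,183),.086),onz("side",*c1(168,447),.086))
print(" top ",onz("top",*c2(110,557),.086),onz("top",*c2(550,482),.086))
P("tri L",tri(c1(60,183),c2(110,557)));P("tri R",tri(c1(168,447),c2(550,482)))
print("hinge corners top",onz("top",*c2(45,147),.086),onz("top",*c2(480,72),.086))
print("hinge corners side",onz("side",*c1(415,112),.086),onz("side",*c1(547,355),.086))
print("arch ends");P("L",tri(c1(333,55),c2(146,212)));P("R",tri(c1(357,172),c2(378,217)))
print(onz("top",*c2(146,210),.18),onz("top",*c2(378,217),.18),onz("top",*c2(262,212),.19))
print("T bar");P("L",tri(c1(160,222),c2(268,447)));P("R",tri(c1(176,275),c2(346,435)))
print(onz("top",*c2(268,445),.118),onz("top",*c2(346,435),.118))
print("hook");P("bend",tri(c3(212,80),c4(625,150)));P("tip",tri(c3(50,115),c4(705,318)))
print(onz("side",*c3(212,80),.19),onz("side",*c3(60,132),.19));print(onz("top",*c4(690,292),.19))
# yellow body rect, brush, hook base
for n,lo,hi,zz in(("top",(20,150,120),(34,255,255),.128),("top",(100,170,60),(118,255,255),.012)):
    im=C[n]["color"][:,:,::-1].copy();h=cv2.cvtColor(im,cv2.COLOR_BGR2HSV);m=cv2.inRange(h,lo,hi)
    cs=sorted(cv2.findContours(m,0,1)[0],key=cv2.contourArea)[::-1][:4]
    for c in cs:
        r=cv2.minAreaRect(c)
        if cv2.contourArea(c)>100: 
            print(zz,r);B=[onz(n,*q,zz) for q in cv2.boxPoints(r)];print(np.array(B)[:,:2].tolist(),np.mean(B,0))
E
```

```text
lid front corners z.083
 side [0.451  0.3386 0.086 ] [0.4924 0.1215 0.086 ]
 top  [0.4519 0.3366 0.086 ] [0.4894 0.126  0.086 ]
tri L [0.4514 0.3361 0.088 ] gap 0.0008
tri R [0.4913 0.1265 0.081 ] gap 0.0027
hinge corners top [0.6536 0.3778 0.086 ] [0.6927 0.1643 0.086 ]
hinge corners side [0.6553 0.3776 0.086 ] [0.6921 0.1652 0.086 ]
arch ends
L [0.5993 0.3032 0.184 ] gap 0.0019
R [0.5969 0.1973 0.1895] gap 0.0007
[0.602  0.3043 0.18  ] [0.5993 0.1987 0.18  ] [0.5992 0.2496 0.19  ]
T bar
L [0.5012 0.2562 0.1199] gap 0.0003
R [0.5071 0.2206 0.1132] gap 0.0020
[0.5026 0.2566 0.118 ] [0.5075 0.22   0.118 ]
hook
bend [ 0.6227 -0.1784  0.1853] gap 0.0054
tip [ 0.5429 -0.2065  0.2069] gap 0.0004
[ 0.6245 -0.1816  0.19  ] [ 0.5484 -0.2037  0.19  ]
[ 0.5568 -0.2039  0.19  ]
0.128 ((205.5, 195.5), (15.0, 45.0), 90.0)
[[0.6177432509324192, 0.31944572790932607], [0.6183981426643662, 0.19122614763155202], [0.5750410278026246, 0.19006542512170452], [0.5743513809907596, 0.3175656778041303]] [0.5964 0.2546 0.128 ]
0.012 ((352.0889587402344, 193.7847137451172), (32.094390869140625, 28.694053649902344), 72.6459732055664)
[[0.6621671311151567, -0.12174044290185684], [0.6899609992743823, -0.2074706565582637], [0.592969515727211, -0.23482581259536325], [0.5657525289923351, -0.15001344301003713]] [ 0.6277 -0.1785  0.012 ]
0.012 ((356.0, 144.5), (17.0, 18.0), 90.0)
[[0.8140766082761632, -0.16593313730642253], [0.8143063614343962, -0.22285966608629246], [0.7585352241116157, -0.22155269413102255], [0.7582868722800669, -0.16499279341575046]] [ 0.7863 -0.1938  0.012 ]
0.012 ((61.93965530395508, 376.4741516113281), (25.015581130981445, 6.870477199554443), 86.633544921875)
[[0.11360890340173327, 0.6920458334500749], [0.11491197867603498, 0.6719700433933069], [0.04544334045807302, 0.6616379600698815], [0.04415270537846028, 0.6815378913489476]] [0.0795 0.6768 0.012 ]
```

```bash
cat >> h.py <<'E'
th=np.radians(10.3);ex=np.array([np.cos(th),np.sin(th),0]);ey=np.array([-np.sin(th),np.cos(th),0])
HG=np.array([.677,.2695,.083])
E
python3 - <<'E'
from h import *
np.set_printoptions(precision=4,suppress=True)
p0=HG-.125*ey
for n in("side","top"):
    hsv=cv2.cvtColor(C[n]["color"],cv2.COLOR_RGB2HSV);m=cv2.inRange(hsv,(0,150,80),(6,255,255))|cv2.inRange(hsv,(174,150,80),(180,255,255))
    w=np.zeros_like(m)
    if n=="side": w[172:198,250:325]=1
    else: w[160:228,235:262]=1
    m=m*w;vs,us=np.nonzero(m);print(n,len(us))
    if n=="side":
        print(us.min(),us.max())
        for a,b in((255,265),(265,305),(305,318)):
            pass
        L=[]
        for u in range(us.min(),us.max()+1):
            k=us==u;v=vs[k].mean();q=onplane("side",u,v,p0,ey)-HG;L.append((-q@ex,q[2],k.sum()))
        L=np.array(L)
        s=(L[:,0]<.17)&(L[:,0]>.02);f=np.polyfit(L[s,0],L[s,1],1);print("slope ang",np.arctan(f[0]),"z at hinge",f[1],"ends",L[0],L[-1])
        print("through hinge:",np.arctan2((L[s,1]*L[s,0]).sum(),(L[s,0]**2).sum()))
    else:
        vv=sorted(set(vs));
        for v in(vv[0],vv[-1]):print(v,us[vs==v].mean())
P=[tri(c1(197,318),c2(563,415)),tri(c1(568,378),c2(514,62))]
for x in P:
    q=x[0]-HG;print(x,"local",q@ex,q@ey,q[2])
for x in (np.array([.5046,.2384,.118]),np.array([.4715,.2315,.083]),np.array([.673,.2713,.083])):
    q=x-HG;print(q@ex,q@ey)
# arc: predicted projection of angles in side, for comparison
for a in(0.,.3,.4,.5,.6):
    X=HG-.125*ey-.205*np.cos(a)*ex+[0,0,.205*np.sin(a)]
    print(a,(proj("side",X)-[225,130])*6,(proj("top",X)-[160,155])*6)
E
```

```text
side 210
257 319
slope ang 0.44556726172475436 z at hinge 0.0033126948226240706 ends [0.1947 0.0954 4.    ] [0.0009 0.0058 1.    ]
through hinge: 0.4686184172535322
top 39
213 252.0
224 253.5
(array([0.5094, 0.1135, 0.1765]), np.float64(0.000615209612519601)) local -0.19279551118455818 -0.1235504663423094 0.09351594951344351
(array([0.699 , 0.1477, 0.0847]), np.float64(0.0016236463159881353)) local -0.00011401828707334824 -0.12376075173127088 0.001746109364192519
-0.17518252942986107 0.00022667720632551096
-0.20898285946976417 -0.0006437762350647283
-0.0036136961645247463 0.002486201928745743
0.0 [178.3378 464.1517] [581.5927 463.3183]
0.3 [192.0587 370.1412] [569.8771 428.6902]
0.4 [204.9255 337.2689] [564.4488 408.1304]
0.5 [221.9268 304.2479] [558.3064 383.0992]
0.6 [242.9611 271.487 ] [551.5003 353.7353]
```

```bash
python3 -m inch '{"dp":[[-8,0,0],[-8,0,0],[-8,0,0],[-8,0,0],[-8,0,0],[-8,0,0],[-8,0,0],[-8,0,0],[-8,0,0],[-8,0,0]],"yaw":[6.7,6.7,6.7,6.7,6.7,6.7,6.7,6.7,6.7,6.7]}' 87 && python3 -m inch '{"dp":[[0,29.1,23.6],[0,29.1,23.6],[0,29.1,23.6],[0,29.1,23.6],[0,29.1,23.6],[0,29.1,23.6],[0,29.1,23.6],[0,29.1,23.6],[0,29.1,23.6],[0,29.1,23.6],[0,29.1,23.6],[0,29.1,23.6],[0,0,0],[0,0,0],[0,0,0]],"yaw":[0,0,0,0,0,0,0,0,0,0,0,0,0,0,0]}'; python3 -c "
from rig import bot;import numpy as np;print(np.round(bot.read_state()['tcp_rot'],3))"
```

```text
time_s: 0.93
position: [0.2561, 0.5696, 0.3133]
tcp_rot: [[-0.001, 1.0, -0.027], [-0.001, -0.027, -1.0], [-1.0, -0.001, 0.001]]
force: [0.1, -0.3, -0.3]
opening: 0.996
time_s: 2.18
position: [0.5987, 0.2793, 0.3127]
tcp_rot: [[-0.002, 1.0, -0.022], [0.0, -0.022, -1.0], [-1.0, -0.002, -0.0]]
force: [0.2, 0.7, 0.8]
opening: 1.001
[[-0.002  1.    -0.022]
 [ 0.    -0.022 -1.   ]
 [-1.    -0.002 -0.   ]]
```

```bash
python3 -m inch '{"dp":[[20,0,0],[25,0,0],[25,0,0],[20,0,0],[15,0,0],[12,0,0],[10,0,0],[8,0,0],[0,0,0],[0,0,0]],"yaw":[0,0,0,0,0,0,0,0,0,0]}'; python3 - <<'E'
from rig import bot
import cv2,numpy as np
for n,(a,b,c,d) in dict(side=(100,220,220,350),top=(140,250,150,280)).items():
    im=bot.capture(n)["color"][a:b,c:d,::-1];cv2.imwrite(f"pics/{n}1.png",cv2.resize(im,None,fx=5,fy=5,interpolation=cv2.INTER_CUBIC))
E
```

```text
time_s: 3.02
position: [0.5994, 0.2797, 0.1787]
tcp_rot: [[0.0, 1.0, -0.021], [0.0, -0.021, -1.0], [-1.0, 0.0, -0.0]]
force: [-0.1, 0.6, -0.6]
opening: 0.998
```

View pics/side1.png

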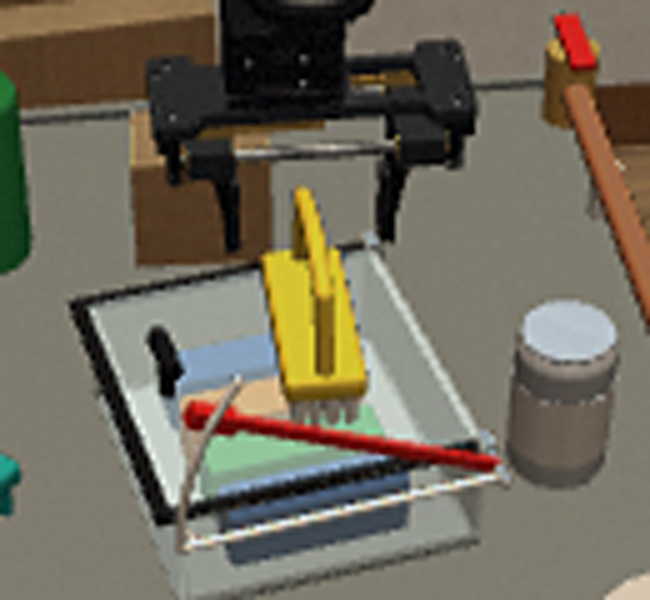

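View pics/top1.png

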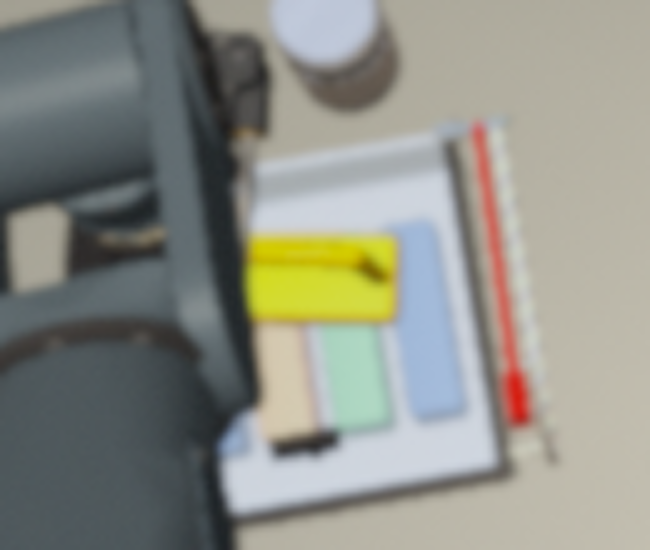

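The fingers (crop tips (233,245) and (388,238)) straddle the arch near its far part, with the bar roughly centred. I'll close and lift.

```bash
python3 -m inch '{"dp":[[0,0,0],[0,0,0],[0,0,0],[0,0,0],[0,0,0],[0,0,0],[0,0,0],[0,0,0],[0,0,0],[0,0,0]],"yaw":[0,0,0,0,0,0,0,0,0,0]}' 0 && python3 -m inch '{"dp":[[-5,0,0],[-10,0,0],[-15,0,0],[-20,0,0],[-20,0,0],[-20,0,0],[-20,0,0],[-20,0,0],[-20,0,0],[-15,0,0],[-10,0,0],[0,0,0],[0,0,0],[0,0,0]],"yaw":[0,0,0,0,0,0,0,0,0,0,0,0,0,0]}'; python3 - <<'E'
from rig import bot
import cv2,numpy as np
for n,(a,b,c,d) in dict(side=(70,220,220,350),top=(140,250,150,280)).items():
    im=bot.capture(n)["color"][a:b,c:d,::-1];cv2.imwrite(f"pics/{n}2.png",cv2.resize(im,None,fx=4,fy=4,interpolation=cv2.INTER_CUBIC))
E
```

```text
time_s: 3.95
position: [0.5995, 0.2794, 0.1785]
tcp_rot: [[-0.0, 1.0, -0.021], [-0.0, -0.021, -1.0], [-1.0, -0.0, 0.0]]
force: [1.1, 0.5, 0.1]
opening: 0.329
time_s: 5.12
position: [0.5988, 0.2792, 0.3525]
tcp_rot: [[-0.002, 1.0, -0.021], [-0.001, -0.021, -1.0], [-1.0, -0.002, 0.001]]
force: [-0.1, 0.6, -1.0]
opening: 0.008
```

View pics/side2.png

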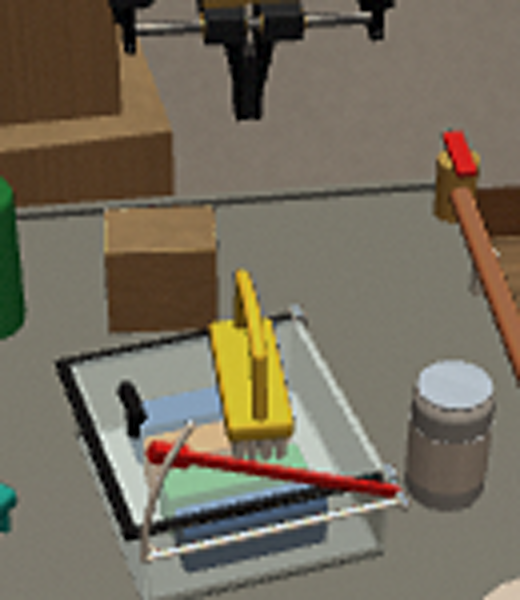

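The fingers close more slowly than I allowed: they were at 0.33 open when the lift began, so the brush stayed put. It still stands in the same place (crop (252,340)). I'll repeat with a longer wait.

```bash
python3 -m inch '{"dp":[[0,0,0],[0,0,0],[0,0,0],[20,0,0],[20,0,0],[20,0,0],[20,0,0],[20,0,0],[20,0,0],[15,0,0],[12,0,0],[12,0,0],[9,0,0],[6,0,0],[0,0,0],[0,0,0]],"yaw":[0,0,0,0,0,0,0,0,0,0,0,0,0,0,0,0]}' 50 && python3 -m inch '{"dp":[[0,0,0],[0,0,0],[0,0,0],[0,0,0],[0,0,0],[0,0,0],[0,0,0],[0,0,0],[0,0,0],[0,0,0],[0,0,0],[0,0,0]],"yaw":[0,0,0,0,0,0,0,0,0,0,0,0]}' 0; python3 - <<'E'
from rig import bot
import cv2,numpy as np
for n,(a,b,c,d) in dict(side=(100,220,220,350)).items():
    im=bot.capture(n)["color"][a:b,c:d,::-1];cv2.imwrite(f"pics/{n}3.png",cv2.resize(im,None,fx=4,fy=4,interpolation=cv2.INTER_CUBIC))
E
```

```text
time_s: 6.55
position: [0.5997, 0.2794, 0.1797]
tcp_rot: [[0.0, 1.0, -0.021], [0.0, -0.021, -1.0], [-1.0, 0.0, -0.0]]
force: [-0.2, -0.6, 1.1]
opening: 0.574
time_s: 7.55
position: [0.5995, 0.2794, 0.1796]
tcp_rot: [[0.0, 1.0, -0.021], [0.0, -0.021, -1.0], [-1.0, 0.0, -0.0]]
force: [0.7, 1.0, 0.2]
opening: 0.125
```

View pics/side3.png

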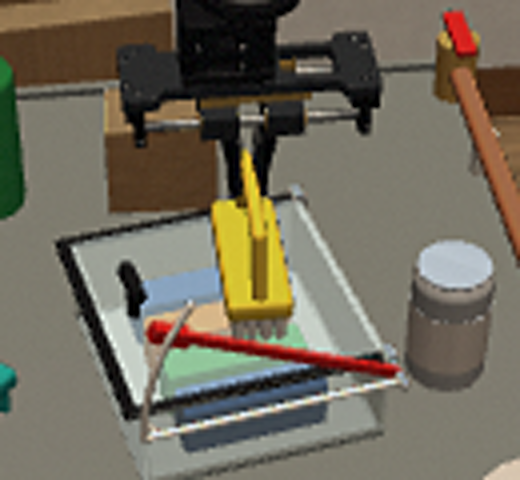

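Both fingers now hold the arch at crop (248,170), with the opening at about 11 mm. Lifting.

```bash
python3 -m inch '{"dp":[[-5,0,0],[-10,0,0],[-15,0,0],[-20,0,0],[-20,0,0],[-20,0,0],[-20,0,0],[-20,0,0],[-20,0,0],[-15,0,0],[-10,0,0],[-5,0,0],[0,0,0],[0,0,0]],"yaw":[0,0,0,0,0,0,0,0,0,0,0,0,0,0]}'; python3 - <<'E'
from rig import bot
import cv2,numpy as np
for n,(a,b,c,d) in dict(side=(60,210,220,350)).items():
    im=bot.capture(n)["color"][a:b,c:d,::-1];cv2.imwrite(f"pics/{n}4.png",cv2.resize(im,None,fx=4,fy=4,interpolation=cv2.INTER_CUBIC))
E
```

```text
time_s: 8.77
position: [0.5991, 0.2792, 0.3589]
tcp_rot: [[-0.001, 1.0, -0.021], [-0.0, -0.021, -1.0], [-1.0, -0.001, 0.0]]
force: [0.1, -0.0, -2.2]
opening: 0.13
```

View pics/side4.png

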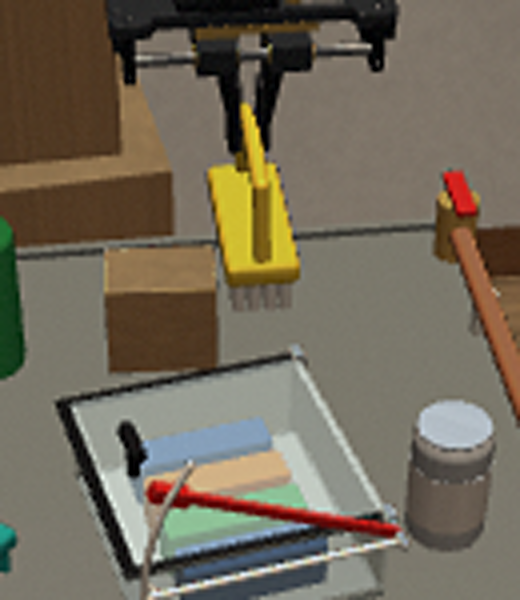

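```bash
python3 -m inch '{"dp":[[0,0,0],[0,0,0],[0,0,0],[0,0,0],[0,0,0],[0,0,0]],"yaw":[-2.5,-4,-5,-4,-2.4,0]}' && python3 -m inch '{"dp":[[0,-8,12.3],[0,-8,12.3],[0,-15.8,24.6],[0,-15.8,24.6],[0,-15.8,24.6],[0,-15.8,24.6],[0,-15.8,24.6],[0,-15.8,24.6],[0,-15.8,24.6],[0,-15.8,24.6],[0,-15.8,24.6],[0,-15.8,24.6],[0,-15.8,24.6],[0,-15.8,24.6],[0,-15.8,24.6],[0,-15.8,24.6],[0,-15.8,24.6],[0,-8,12.3],[0,-8,12.3],[0,0,0]],"yaw":[0,0,0,0,0,0,0,0,0,0,0,0,0,0,0,0,0,0,0,0]}' && python3 -m inch '{"dp":[[12,0,0],[24,0,0],[24,0,0],[24,0,0],[24,0,0],[16,0,0],[12,0,0],[0,0,0],[0,0,0]],"yaw":[0,0,0,0,0,0,0,0,0]}'; python3 - <<'E'
from rig import bot
import cv2,numpy as np
for n,(a,b,c,d) in dict(side=(190,330,200,390),top=(160,310,290,440)).items():
    cc=bot.capture(n);im=cc["color"][a:b,c:d,::-1];cv2.imwrite(f"pics/{n}5.png",cv2.resize(im,None,fx=4,fy=4,interpolation=cv2.INTER_CUBIC))
E
```

```text
time_s: 9.32
position: [0.5989, 0.2792, 0.3578]
tcp_rot: [[-0.003, 0.958, 0.288], [-0.001, 0.288, -0.958], [-1.0, -0.003, -0.0]]
force: [1.2, -0.5, -1.5]
opening: 0.125
time_s: 10.98
position: [0.4609, -0.2009, 0.3588]
tcp_rot: [[-0.002, 0.959, 0.283], [-0.001, 0.283, -0.959], [-1.0, -0.002, 0.0]]
force: [0.4, 0.8, -1.4]
opening: 0.129
time_s: 11.73
position: [0.4615, -0.1975, 0.2229]
tcp_rot: [[-0.002, 0.958, 0.287], [0.002, 0.287, -0.958], [-1.0, -0.001, -0.002]]
force: [0.4, 0.1, -1.5]
opening: 0.126
```

View pics/side5.png

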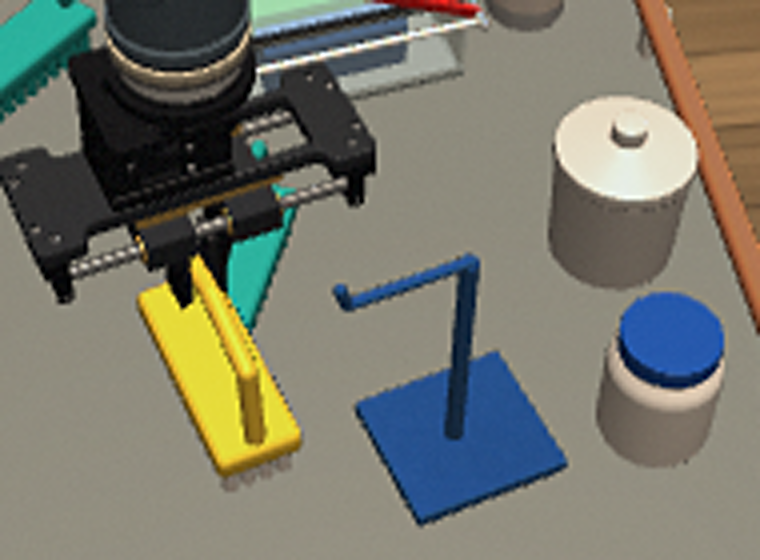

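View pics/top5.png

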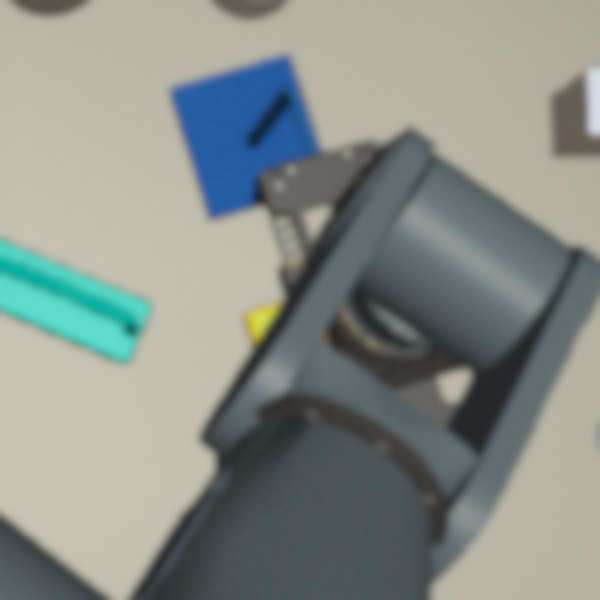

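```bash
python3 - <<'E'
from h import *
ty=np.array([.958,.287,0]);tz=np.array([.287,-.958,0]);z0=.265-.3589+.2229
M=np.array([.4615,-.1975,0])+.0277*tz
f=lambda P:(proj("side",P)-[200,190])*4
print(z0,M,"shoulder(outer)",f(M+tz*.055+[0,0,z0+.097]))
for sx in(-1,1):
  for sy in (-1,1): print("body",sx,sy,f(M+tz*.0675*sy+ty*.026*sx+[0,0,z0+.042]))
H=np.array([.575,-.194,0]);hx=np.array([.959,.284,0])
for x,z in((-.035,.21),(-.03,.19),(.05,.19),(.05,.012)):print("hook",x,z,f(H+hx*x+[0,0,z]))
E
```

```text
0.129 [ 0.4694499 -0.2240366  0.       ] shoulder(outer) [249.76004974 380.35746442]
body -1 -1 [133.94562872 295.45834365]
body -1 1 [217.28635758 471.94395748]
body 1 -1 [214.55612298 268.31076419]
body 1 1 [303.67539564 439.96237224]
hook -0.035 0.21 [334.98034617 283.88512674]
hook -0.03 0.19 [342.48582071 302.78188991]
hook 0.05 0.19 [464.92430091 260.3321631 ]
hook 0.05 0.012 [448.71348909 431.0800274 ]
```

The picture agrees with the prediction within about 3 mm. The arch opening (crop (225,330)) faces the prong, whose end is at crop (342,290), and their heights suit. I'll slide it on along tool +y.

```bash
python3 -m inch '{"dp":[[0,5,0],[0,10,0],[0,12,0],[0,12,0],[0,12,0],[0,12,0],[0,12,0],[0,12,0],[0,12,0],[0,10,0],[0,5,0],[0,0,0],[0,0,0]],"yaw":[0,0,0,0,0,0,0,0,0,0,0,0,0]}'; python3 - <<'E'
from rig import bot
import cv2,numpy as np
for n,(a,b,c,d) in dict(side=(190,330,200,390)).items():
    cc=bot.capture(n);im=cc["color"][a:b,c:d,::-1];cv2.imwrite(f"pics/{n}6.png",cv2.resize(im,None,fx=4,fy=4,interpolation=cv2.INTER_CUBIC))
E
```

```text
time_s: 12.92
position: [0.5708, -0.1656, 0.2233]
tcp_rot: [[-0.001, 0.958, 0.287], [0.0, 0.287, -0.958], [-1.0, -0.001, -0.0]]
force: [-0.3, -0.3, -2.4]
opening: 0.124
```

View pics/side6.png

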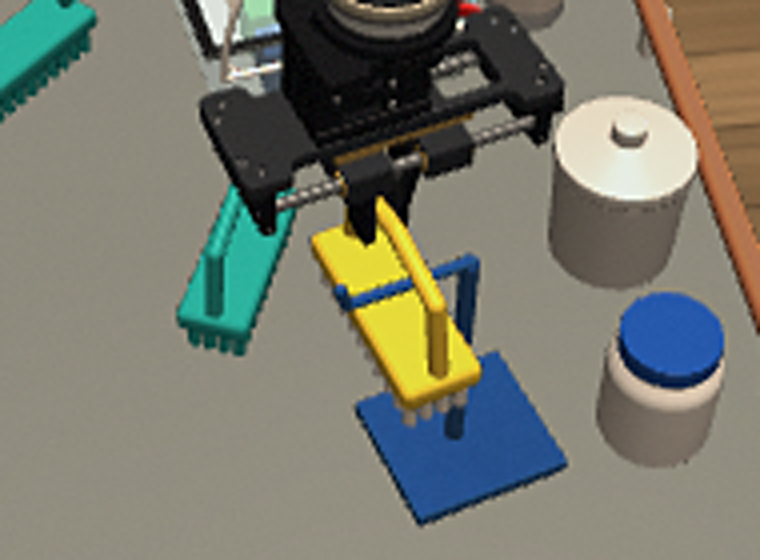

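The prong now passes through the arch, crossing at crop (405,285). Lowering onto it.

```bash
python3 -m inch '{"dp":[[6,0,0],[8,0,0],[8,0,0],[5,0,0],[2,0,0],[0,0,0]],"yaw":[0,0,0,0,0,0]}' && python3 -m inch '{"dp":[[1.5,0,0],[1.5,0,0],[0,0,0]],"yaw":[0,0,0]}'; python3 - <<'E'
from rig import bot
import cv2,numpy as np
print(bot.read_state()["force"],bot.read_state()["moment"])
for n,(a,b,c,d) in dict(side=(190,330,200,390)).items():
    cc=bot.capture(n);im=cc["color"][a:b,c:d,::-1];cv2.imwrite(f"pics/{n}7.png",cv2.resize(im,None,fx=4,fy=4,interpolation=cv2.INTER_CUBIC))
E
```

```text
time_s: 13.47
position: [0.5703, -0.1656, 0.1934]
tcp_rot: [[-0.002, 0.958, 0.287], [0.001, 0.287, -0.958], [-1.0, -0.002, -0.002]]
force: [0.9, 0.2, -1.3]
opening: 0.129
time_s: 13.72
position: [0.571, -0.1658, 0.1915]
tcp_rot: [[0.0, 0.958, 0.287], [-0.0, 0.287, -0.958], [-1.0, 0.0, 0.0]]
force: [0.1, 0.7, -1.9]
opening: 0.126
[ 0.14848638  0.70746752 -1.91347518] [-0.0063431   0.00685903  0.01420198]
```

View pics/side7.png

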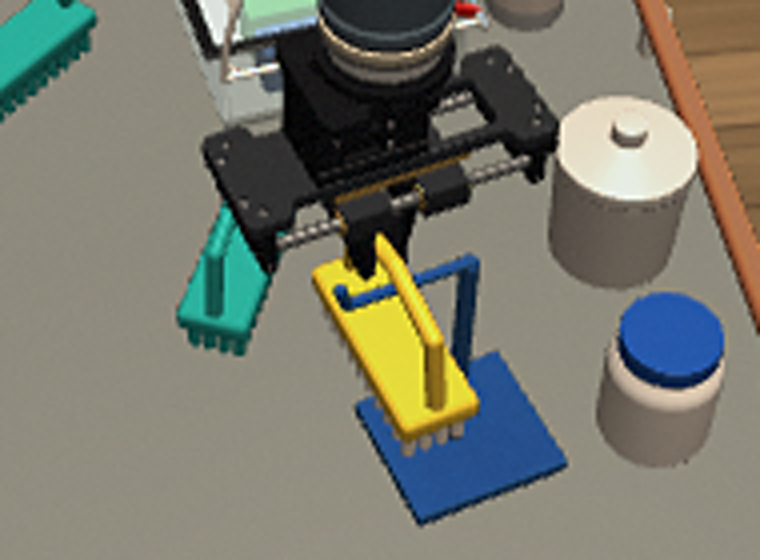

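```bash
python3 -m inch '{"dp":[[1,0,0],[1,0,0],[0,0,0]],"yaw":[0,0,0]}' && python3 -m inch '{"dp":[[1,0,0],[1,0,0],[0,0,0]],"yaw":[0,0,0]}'
```

```text
time_s: 14.02
position: [0.5715, -0.1657, 0.1902]
tcp_rot: [[0.001, 0.958, 0.287], [-0.0, 0.287, -0.958], [-1.0, 0.001, 0.001]]
force: [-0.4, 0.7, 2.7]
opening: 0.129
time_s: 14.27
position: [0.5719, -0.1656, 0.1889]
tcp_rot: [[0.003, 0.958, 0.287], [-0.0, 0.287, -0.958], [-1.0, 0.002, 0.001]]
force: [-1.0, 2.5, 7.3]
opening: 0.126
```

The arch is resting on the prong (+7 N, pushing upward). Easing off 1 mm and releasing.

```bash
python3 -m inch '{"dp":[[-1,0,0],[0,0,0],[0,0,0],[0,0,0],[0,0,0],[0,0,0],[0,0,0],[0,0,0],[0,0,0],[0,0,0]],"yaw":[0,0,0,0,0,0,0,0,0,0]}' 45; python3 - <<'E'
from rig import bot
import cv2,numpy as np
for n,(a,b,c,d) in dict(side=(190,330,200,390)).items():
    cc=bot.capture(n);im=cc["color"][a:b,c:d,::-1];cv2.imwrite(f"pics/{n}8.png",cv2.resize(im,None,fx=4,fy=4,interpolation=cv2.INTER_CUBIC))
E
```

```text
time_s: 15.1
position: [0.571, -0.1658, 0.1885]
tcp_rot: [[0.0, 0.958, 0.287], [-0.0, 0.287, -0.958], [-1.0, 0.0, 0.0]]
force: [0.4, -0.0, -0.0]
opening: 0.514
```

View pics/side8.png

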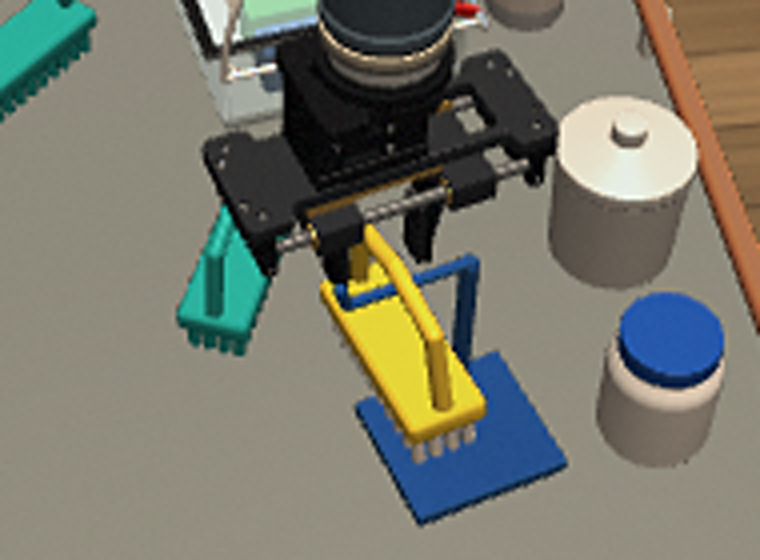

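The brush hangs free on the prong (crop crossing (405,285)) and the fingers are clear. Retreating upward, turning, and going over the T-handle.

```bash
python3 -m inch '{"dp":[[-4,0,0],[-8,0,0],[-12,0,0],[-20,0,0],[-20,0,0],[-20,0,0],[-20,0,0],[-8,0,0],[0,0,0]],"yaw":[0,0,0,0,0,0,0,0,0]}' && python3 -m inch '{"dp":[[0,0,0],[0,0,0],[0,0,0],[0,0,0],[0,0,0],[0,0,0],[0,0,0],[0,0,0],[0,0,0],[0,0,0],[0,0,0],[0,0,0]],"yaw":[-7,-7,-7,-7,-7,-7,-7,-7,-7,-7,-7,-6.6]}' 87 && python3 -m inch '{"dp":[[0,20,0.5],[0,34,0.5],[0,34,0.5],[0,34,0.5],[0,34,0.5],[0,34,0.5],[0,34,0.5],[0,34,0.5],[0,34,0.5],[0,34,0.5],[0,34,0.5],[0,34,0.5],[0,15.6,1],[0,0,0],[0,0,0]],"yaw":[0,0,0,0,0,0,0,0,0,0,0,0,0,0,0]}'; python3 - <<'E'
from rig import bot
import cv2,numpy as np
for n,(a,b,c,d) in dict(side=(90,330,200,390)).items():
    cc=bot.capture(n);im=cc["color"][a:b,c:d,::-1];cv2.imwrite(f"pics/{n}9.png",cv2.resize(im,None,fx=2.5,fy=2.5,interpolation=cv2.INTER_CUBIC))
E
```

```text
time_s: 15.9
position: [0.5723, -0.1663, 0.3036]
tcp_rot: [[0.006, 0.958, 0.287], [-0.003, 0.287, -0.958], [-1.0, 0.005, 0.004]]
force: [0.7, 0.2, -0.7]
opening: 0.517
time_s: 16.9
position: [0.5702, -0.1653, 0.299]
tcp_rot: [[-0.003, -0.184, 0.983], [0.001, 0.983, 0.184], [-1.0, 0.002, -0.002]]
force: [0.2, -0.8, -1.6]
opening: 0.999
time_s: 18.15
position: [0.5039, 0.2389, 0.2994]
tcp_rot: [[-0.002, -0.181, 0.984], [-0.001, 0.984, 0.181], [-1.0, -0.001, -0.002]]
force: [-1.1, -0.5, 0.2]
opening: 1.001
```

View pics/side9.png

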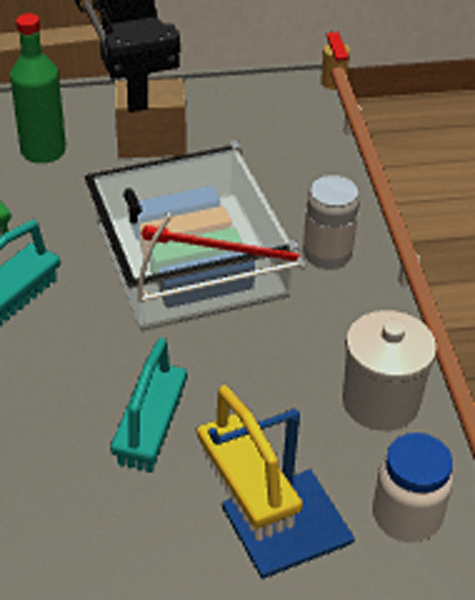

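The brush hangs freely on the blue hook (crop (245,430)), and the gripper is above the T-handle. Descending.

```bash
python3 -m inch '{"dp":[[20,0,1],[25,0,0],[25,0,0],[25,0,0],[20,0,0],[20,0,0],[14,0,0],[10,0,0],[8,0,0],[0,0,0],[0,0,0]],"yaw":[0,0,0,0,0,0,0,0,0,0,0]}'; python3 - <<'E'
from rig import bot
import cv2,numpy as np
for n,(a,b,c,d) in dict(side=(80,230,210,340),top=(140,260,150,280)).items():
    cc=bot.capture(n);im=cc["color"][a:b,c:d,::-1];cv2.imwrite(f"pics/{n}10.png",cv2.resize(im,None,fx=4,fy=4,interpolation=cv2.INTER_CUBIC))
E
```

```text
time_s: 19.12
position: [0.5061, 0.2382, 0.1336]
tcp_rot: [[-0.0, -0.178, 0.984], [-0.0, 0.984, 0.178], [-1.0, -0.0, -0.0]]
force: [0.5, 0.2, 0.4]
opening: 0.996
```

View pics/side10.png

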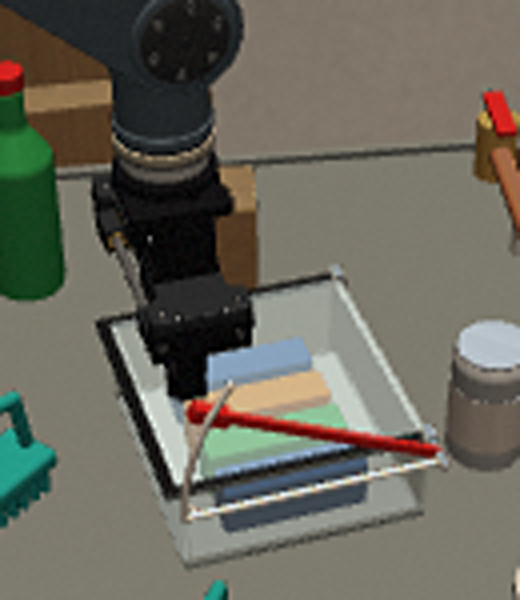

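View pics/top10.png

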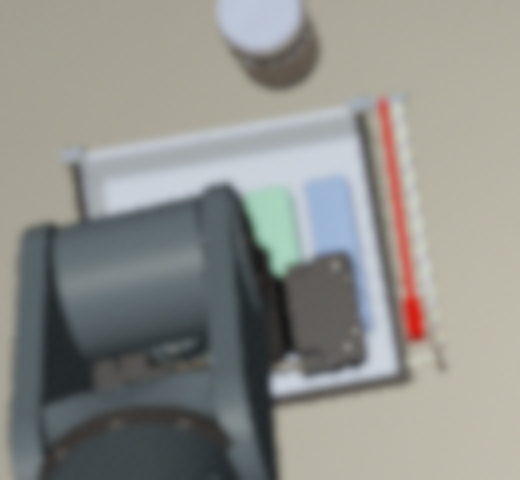

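Clearance to the pointer is good: the body edge is at top crop x≈365 and the pointer is at 415. I'll go down the last 21 mm and close on the bar ends.

```bash
python3 -m inch '{"dp":[[8,0,-1],[8,0,0],[5,0,0],[0,0,0],[0,0,0]],"yaw":[0,0,0,0,0]}' && python3 -m inch '{"dp":[[0,0,0],[0,0,0],[0,0,0],[0,0,0],[0,0,0],[0,0,0],[0,0,0],[0,0,0],[0,0,0],[0,0,0],[0,0,0],[0,0,0],[0,0,0]],"yaw":[0,0,0,0,0,0,0,0,0,0,0,0,0]}' 0
```

```text
time_s: 19.63
position: [0.5044, 0.2385, 0.112]
tcp_rot: [[-0.001, -0.179, 0.984], [-0.0, 0.984, 0.179], [-1.0, -0.0, -0.001]]
force: [0.3, -0.2, 0.1]
opening: 1.001
time_s: 20.72
position: [0.5048, 0.2386, 0.1126]
tcp_rot: [[-0.0, -0.178, 0.984], [0.0, 0.984, 0.178], [-1.0, 0.0, 0.0]]
force: [-0.5, 0.4, 0.3]
opening: 0.455
```

```bash
python3 -c "
import numpy as np
t=np.r_[0,.02,.05,np.arange(.09,.46,.04)];r=np.hypot(175,35);p=np.arctan2(35,175)
f=r*np.cos(t+p);z=r*np.sin(t+p)
for a,b,c in zip(t[1:],np.diff(z),np.diff(f)):print(round(a,2),[round(-b,1),0,round(-c,1)])"
```

```text
0.02 [np.float64(-3.5), 0, np.float64(0.7)]
0.05 [np.float64(-5.2), 0, np.float64(1.2)]
0.09 [np.float64(-6.9), 0, np.float64(1.9)]
0.13 [np.float64(-6.8), 0, np.float64(2.2)]
0.17 [np.float64(-6.7), 0, np.float64(2.4)]
0.21 [np.float64(-6.6), 0, np.float64(2.7)]
0.25 [np.float64(-6.5), 0, np.float64(3.0)]
0.29 [np.float64(-6.4), 0, np.float64(3.2)]
0.33 [np.float64(-6.2), 0, np.float64(3.5)]
0.37 [np.float64(-6.1), 0, np.float64(3.7)]
0.41 [np.float64(-5.9), 0, np.float64(4.0)]
0.45 [np.float64(-5.8), 0, np.float64(4.2)]
```

```bash
python3 -m inch '{"dp":[[-3.5,0,0.7],[-5.2,0,1.2],[-6.9,0,1.9],[-6.8,0,2.2],[0,0,0],[0,0,0]],"yaw":[0,0,0,0,0,0]}' ; python3 - <<'E'
from rig import bot
import cv2,numpy as np
for n,(a,b,c,d) in dict(side=(80,230,210,340)).items():
    cc=bot.capture(n);im=cc["color"][a:b,c:d,::-1];cv2.imwrite(f"pics/{n}11.png",cv2.resize(im,None,fx=4,fy=4,interpolation=cv2.INTER_CUBIC))
E
```

```text
time_s: 21.22
position: [0.5107, 0.2397, 0.1353]
tcp_rot: [[0.0, -0.178, 0.984], [0.0, 0.984, 0.178], [-1.0, 0.0, 0.0]]
force: [1.9, 1.6, -6.9]
opening: 0.458
```

View pics/side11.png

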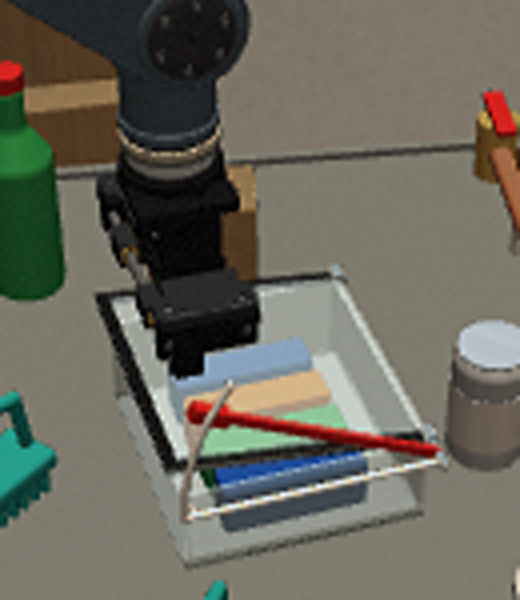

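The lid lifts with the bar: its near front corner went from crop (170,492) to (175,465), with a 7 N pull. Continuing.

```bash
python3 -m inch '{"dp":[[-6.7,0,2.4],[-6.6,0,2.7],[-6.5,0,3.0],[-6.4,0,3.2],[-6.2,0,3.5],[-6.1,0,3.7],[-5.9,0,4.0],[-3,0,2.1],[0,0,0],[0,0,0],[0,0,0]],"yaw":[0,0,0,0,0,0,0,0,0,0,0]}' ; python3 - <<'E'
from rig import bot
import cv2,numpy as np
for n,(a,b,c,d) in dict(side=(80,230,210,340),top=(140,260,150,280)).items():
    cc=bot.capture(n);cv2.imwrite(f"pics/{n}12full.png",cc["color"][:,:,::-1]);im=cc["color"][a:b,c:d,::-1]
    if n=="side": im=cc["color"][130:230,225:335,::-1]
    cv2.imwrite(f"pics/{n}12.png",cv2.resize(im,None,fx=6 if n=="side" else 4,fy=6 if n=="side" else 4,interpolation=cv2.INTER_CUBIC))
E
```

```text
time_s: 22.18
position: [0.5339, 0.2441, 0.1819]
tcp_rot: [[-0.002, -0.178, 0.984], [-0.0, 0.984, 0.178], [-1.0, 0.0, -0.002]]
force: [-1.7, 3.5, -6.2]
opening: 0.456
```

View pics/side12.png

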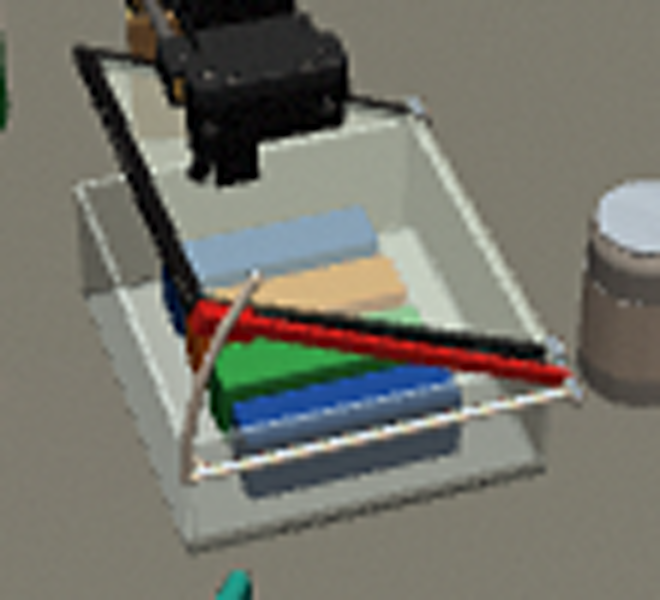

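View pics/top12.png

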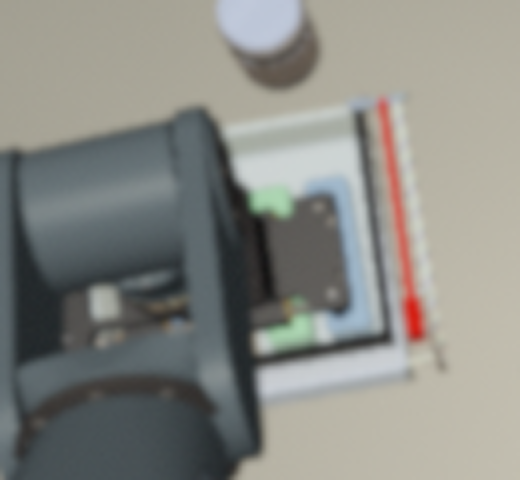

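```bash
python3 - <<'E'
from h import *
np.set_printoptions(precision=4,suppress=True)
# far front corner on plane y=+.11
def loc(q):q=q-HG;return np.array([-q@ex,q[2]])
for uv in((60,183),(78,50)):
    l=loc(onplane("side",*c1(*uv),HG+.11*ey,ey));print("far corner",l,np.arctan2(l[1],l[0]))
print([ (a,((proj("side",HG+.11*ey-.209*np.cos(a)*ex+[0,0,.209*np.sin(a)])-[225,130])*6).round(1)) for a in(0,.38,.42,.46,.5)])
im=cv2.imread("pics/side12full.png").astype(float);g=im.max(2);red=(im[:,:,2]>110)&(im[:,:,1]<60)
L=[];R=[]
for u in range(262,315):
    vs=np.nonzero(red[165:200,u])[0]+165
    if len(vs)==0: continue
    q=loc(onplane("side",u,vs.mean(),HG-.125*ey,ey));R.append(q)
    # dark pixels between
    d=[v for v in range(vs.min()-8,vs.min()+1) if g[v,u]<75]
    if d: 
        w=75-g[d,u]; L.append(np.r_[loc(onplane("side",u,min(d)-.5+0.0,HG-.11*ey,ey)),u,min(d),vs.min(),max(d)])
L=np.array(L);R=np.array(R)
print(L[::6])
fl=np.polyfit(L[:,0],L[:,1],1);fr=np.polyfit(R[:,0],R[:,1],1);print("lid",np.arctan(fl[0]),fl[1],"ptr",np.arctan(fr[0]),fr[1])
E
```

```text
far corner [0.2097 0.0017] 0.008078947102025572
far corner [0.1938 0.0876] 0.4243657445142218
[(0, array([ 58.9, 182.7])), (0.38, array([76.1, 63.1])), (0.42, array([81.1, 50.1])), (0.46, array([86.8, 37.2])), (0.5, array([93. , 24.3]))]
[[  0.1758   0.0893 262.     180.     181.     180.    ]
 [  0.1459   0.0739 272.     182.     183.     182.    ]
 [  0.1276   0.0691 278.     182.     184.     183.    ]
 [  0.1091   0.0603 284.     183.     186.     184.    ]
 [  0.0903   0.0514 290.     184.     187.     185.    ]
 [  0.0712   0.0424 296.     185.     188.     186.    ]
 [  0.0518   0.0332 302.     186.     188.     187.    ]
 [  0.0323   0.028  308.     186.     190.     188.    ]
 [  0.012    0.0144 314.     188.     190.     189.    ]]
lid 0.41107899869598663 0.011620932933709013 ptr 0.4487873413725546 0.006233401675712805
```

Lid ≈ 0.42 (0.425 from kinematics, 0.424 from the far corner, 0.41 from the edge slope) and pointer ≈ 0.449. I'll raise it by about 0.027 rad.

```bash
python3 -m inch '{"dp":[[-2,0,1.4],[-2,0,1.4],[0,0,0],[0,0,0],[0,0,0],[0,0,0]],"yaw":[0,0,0,0,0,0]}' ; python3 - <<'E'
from rig import bot
import cv2,numpy as np
cc=bot.capture("side");cv2.imwrite("pics/side13full.png",cc["color"][:,:,::-1])
im=cc["color"][130:230,225:335,::-1]
cv2.imwrite("pics/side13.png",cv2.resize(im,None,fx=6,fy=6,interpolation=cv2.INTER_CUBIC))
s=bot.read_state();print(s["position"],s["force"])
from h import *
r=np.hypot(.175,.035);p=np.arctan2(.035,.175)
d=s["position"]-np.array([.5048,.2386,.1126]);f=.175-d@ex;z=.035+d[2];print("kin",np.arctan2(z,f)-p,np.hypot(z,f)-r)
def loc(q):q=q-HG;return np.array([-q@ex,q[2]])
im=cc["color"][:,:,::-1].astype(float)
g=im.max(2);red=(im[:,:,2]>110)&(im[:,:,1]<60)
L=[];R=[];W=[]
for u in range(266,315):
    vs=np.nonzero(red[165:200,u])[0]+165
    if len(vs)==0: continue
    R.append(loc(onplane("side",u,vs.mean(),HG-.125*ey,ey)))
    # subpixel upper edge of dark band: crossing of half level above
    col=g[:,u];v0=vs.min()
    k=min(range(v0-5,v0+1),key=lambda v:col[v]);bg=col[k-5:k-3].mean();h=(bg+col[k])/2
    v=k
    while col[v]<h:v-=1
    ve=v+(col[v]-h)/(col[v]-col[v+1])
    L.append(loc(onplane("side",u,ve,HG-.11*ey,ey)))
L=np.array(L);R=np.array(R)
for nm,A in(("lid",L),("ptr",R)):
    f=np.polyfit(A[:,0],A[:,1],1);res=A[:,1]-np.polyval(f,A[:,0]);k=abs(res)<.004;f=np.polyfit(A[k,0],A[k,1],1);print(nm,np.arctan(f[0]),f[1],k.sum(),res.std())
E
```

```text
time_s: 22.78
position: [0.5371, 0.2447, 0.1863]
tcp_rot: [[-0.001, -0.178, 0.984], [0.0, 0.984, 0.178], [-1.0, 0.0, -0.001]]
force: [-3.1, 3.2, -6.8]
opening: 0.455
[0.53707261 0.24463569 0.18626791] [-3.1190051   3.81199499 -7.40223815]
kin 0.4552335589076614 0.00047713116497324903
lid 0.440734369583211 0.012621214987766338 49 0.0007345488542665216
ptr 0.44556570003347584 0.006367680670714959 48 0.0012662990397755173
```

View pics/side13.png

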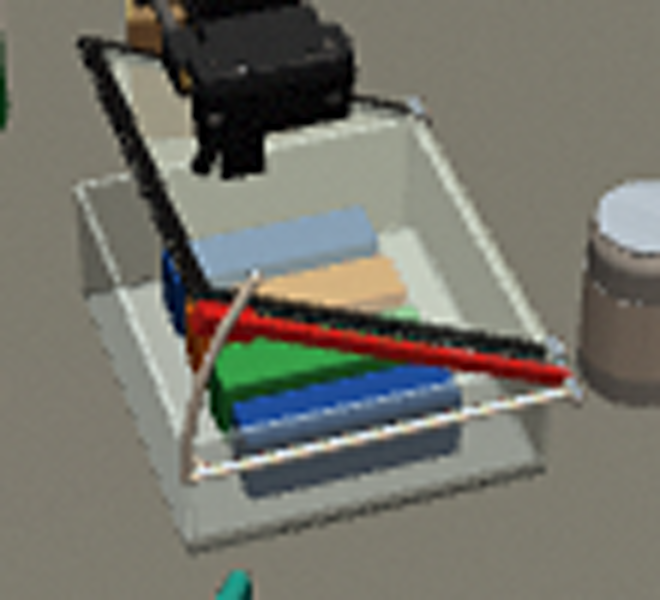

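Lid ≈ 0.44–0.455 and pointer ≈ 0.445–0.45. The edges run parallel (lid crop (205,290)–(548,350), pointer (197,318)–(568,378)). I'll check the rest of the scene once before handing in.

View pics/side13full.png

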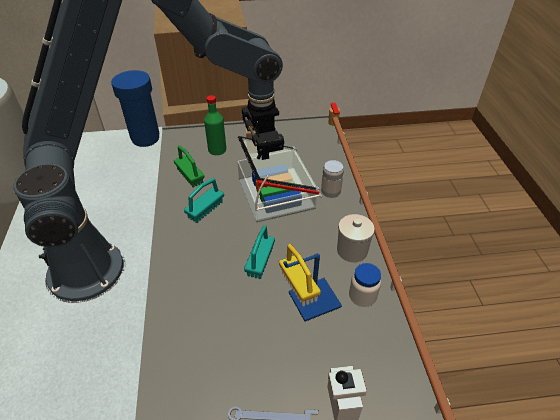

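```bash
python3 - <<'E'
from rig import bot
from h import *
c=bot.capture("side")["color"]
r=np.hypot(.175,.035);p=np.arctan2(.035,.175)
s=bot.read_state();d=s["position"]-np.array([.5048,.2386,.1126]);print("kin",np.arctan2(.035+d[2],.175-d@ex)-p,s["opening"],s["force"])
def loc(q):q=q-HG;return np.array([-q@ex,q[2]])
for uv in((84,41),(86,41),(88,43)):
    l=loc(onplane("side",*c1(*uv),HG+.11*ey,ey));print(np.arctan2(l[1]-.0017,l[0]))
E
```

```text
kin 0.45542755756575726 0.45291760046865226 [-3.47556936  4.14965268 -6.59583826]
0.44574638547594025
0.44696306792338886
0.44253205619857733
```

The brush hangs on the hook (300,275), the bystanders and switch are where they were, and the lid is held within about 0.01 rad of the pointer. Handing in.

```bash
python3 -c "
from rig import bot
print(bot.hand_in())"
```

```text
the job is handed in; nothing more can be done
None
```

The yellow brush hangs by its arched handle on the blue hook, released. The lid is raised by its T-handle and held level with the red pointer. I handed the job in at about 23 s, still holding it.

- **Lid angle:** my three estimates disagree slightly: 0.455 rad from the arm's position, about 0.446 from the lid's far corner and 0.441 from its edge slope. The pointer measures 0.445 to 0.452, so the lid should be level with it to within about 0.01 rad.
- **Grip:** the gripper still pinches both ends of the bar (about 39 mm opening), with a downward pull of about 7 N.
- **Rest of the scene:** the last side picture shows the brush on the prong. By eye, the bystanders and the switch are where they were. The pointer's measured slope had not changed.
- **One slip:** my first grasp of the brush failed because I lifted before the fingers had closed. The brush stayed where it was, and the second try held.

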